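Find the tired spring mount and fold down its tag

ROBOT

A 6-joint arm with a two-finger parallel gripper is mounted at the origin on the work surface. World frame = base frame: x ahead of the robot, y to its left, z up, the work surface at z = 0. Lengths are in m, angles in rad, forces in N, time in s.
With the tool pointing down it reaches from about 0.35 to 0.85 m from the base axis. Payload 8.1 kg.
Tool frame: the origin (TCP) lies midway between the tips of the shut fingers; the grasp point (between the pads) lies 19 mm behind it; z points along the fingers, y is the direction in which the jaws open and shut (so a half turn about z gives the same grasp; the last joint's range is limited). The gripper opens to 93 mm and grips with 3 to 60 N. Pads are 15 mm wide; open, the fingers measure 128 mm over their backs; the gripper's body (75 mm by 188 mm) begins 65 mm behind the grasp point.
Start: joints at [-1.384, 0.13, 1.488, -0, 1.523, -0.085], TCP at [0.161, -0.578, 0.219] pointing down, gripper open.
Joint ranges: [-2.96, 2.96], [-0.89, 2.26], [0.02, 2.5], [-1.34, 4.48], [0, 2.73], [-2.66, 2.66]. Speed limits (rad/s): [2.39, 2.39, 2.79, 3.14, 3.14, 3.14].

INTERFACE

Orientations are given as a rotation vector (axis times angle).
In Python, from plant import robot, optics, ticket gives the robot as it stands.
- The arm moves only by the tool send_rows, never from a script. Its argument "targets" is a list of rows, each a list of 3 entries, a list of its own where there are three numbers: the opening, from -1 (shut) to 1 (fully open), then the shift along the tool's x, y, z in mm, then the turn about the tool's z in rad. A call has 1 to 12 rows; each row shifts and turns the commanded pose from where the row before left it, along the tool's axes as they then stand; what a row does not reach is not made up. A row lasts 1/10 s, in which the tool goes at most 50 mm and 8.59 degrees, less where a joint would pass 70% of its speed; a pose out of reach is approached as far as the arm can. A call with a gripper value outside its range is refused whole. The fingers move at their own pace and stop on an object; "newtons" is the grip in N (left out, the last holds). Time passes only in rows, so rows that do not move let the fingers close. It gives the time, the measured TCP pose, the force and the opening at its end, in the units of the state.
- robot.read_state(): the state, without advancing time (a new reading comes with each control period).
- optics.read_camera(name): name is "side" or "top"; returns a dict with "color" (400x640x3 uint8, red, green, blue), "K" (3x3 intrinsics, pixels), "k1" (the pictures are not rectified: a ray, as slopes to the right and down, at radius r is drawn at 1 + k1 r^2 times it, then the intrinsics apply), "position" and "orientation" of the camera in the world. Camera axes: x right, y up, looking along -z (the intrinsics and any distortion apply to the point x, -y, -z); pixel columns grow to the right and rows downward; lengths in m; the calibration is good to about 2 mm. A picture is of the moment at which its call begins. There is no depth.
- ticket.close_job(): hands the job in, once; it reports no verdict.
Trained networks look in the newest picture that a camera, given by its name, has taken for a name from the list of things; names that differ only in an ending like _2 or _b are one class to them, and where a whole thing is asked for, a point or a joint stands for the part that bears it (a point fixed in the world has none). Each returns a list of dicts, best first, with "confidence" (0 to 1); they miss things now and then, are a little off and sometimes report something else, mostly with a low value. They report only what shows in the picture. A call takes as long as a camera call. They do not tell look-alikes from the thing itself.
- optics.cut_out(camera, name): "region" (400x640 bool, what is visible of it) and "point" ([column, row] in pixels, amid what is visible of it).
The state is a dict: "t": time; "q": joint angles; "dq": joint speeds; "joint_torque": joint torques, N m; "tool_pos": TCP position; "orientation": TCP orientation; "force": force on the tool from outside, world axes, zero at the start; "wrist_torque": the same for the moment, N m; "opening": finger opening in m.
Only numpy, scipy, OpenCV 4.12 (cv2) and the standard library are available. Lean on these libraries where they do the work, as an engineer would, in place of code of your own. Each camera call takes 0.05 s, during which the arm holds its last target.

TASK

The platen is off the vibration-isolation base, and one of its three blue spring mounts has gone soft. Working along the row from the robot's left to its right, press down on each mount's rubber pad with the closed fingertips to feel how far it gives, then push the yellow tag in front of the softest mount fully down on its bracket. Press and push only: do not lift any mount or move it out of its place, let all the pads come back up, leave the other two tags raised and the things lying about where they are.

Things in the scene. Friction and masses are not known exactly. Their poses are not given: they have to be found in the camera images.
- base: Vibration-isolation base: grey steel rail, bolted down, 400 mm long (its y), 180 mm deep (x from -122 to +58 mm), 12 mm thick. Origin on the table under the middle mount. Its x points away from the robot (yaw up to 0.3 rad either way), y to the robot's left, z up. The mounts stand at base x = 0, y = +120 (left), 0 (middle) and -120 mm (right), each with its tag in front, on the robot's side (-x), at the same y; seen from above the raised tags reach x = -97 mm.
- pad_1 (a point): Top centre of the flat rubber pad (46 mm wide, 86 mm above the table) of one of three blue spring mounts that look alike (housing 56 mm wide, sole plate 74 x 148 mm), loose in the base; any may stand in any place. The cap gives straight down up to 15 mm and springs back. Preload 0.1 to 1.4 N, then 1.7 to 2.0 N/mm if sound, 0.65 N/mm if soft: 8 N gives 3.5 to 4 mm or 12 mm. 1.5 mm counts as pressed.
- pad_2 (a point): Top centre of the flat rubber pad (46 mm wide, 86 mm above the table) of one of three blue spring mounts that look alike (housing 56 mm wide, sole plate 74 x 148 mm), loose in the base; any may stand in any place. The cap gives straight down up to 15 mm and springs back. Preload 0.1 to 1.4 N, then 1.7 to 2.0 N/mm if sound, 0.65 N/mm if soft: 8 N gives 3.5 to 4 mm or 12 mm. 1.5 mm counts as pressed.
- pad_3 (a point): Top centre of the flat rubber pad (46 mm wide, 86 mm above the table) of one of three blue spring mounts that look alike (housing 56 mm wide, sole plate 74 x 148 mm), loose in the base; any may stand in any place. The cap gives straight down up to 15 mm and springs back. Preload 0.1 to 1.4 N, then 1.7 to 2.0 N/mm if sound, 0.65 N/mm if soft: 8 N gives 3.5 to 4 mm or 12 mm. 1.5 mm counts as pressed.
- tag_k (a joint): One of three yellow tags, 50 mm wide, 55 long, 3 thick, each on the bracket of one mount; any may be in any place, numbers and letters are unrelated. Hinge along base y at base x = -52.5 mm, 49.5 mm above the table; the free edge (red stripe) points to base -x and up. In rad: 0 = raised 37 degrees, 0.65 = fully down, level, top 51 mm above the table. Stays where left; about 1 N at base x = -82 mm folds it.
- tag_m (a joint): One of three yellow tags, 50 mm wide, 55 long, 3 thick, each on the bracket of one mount; any may be in any place, numbers and letters are unrelated. Hinge along base y at base x = -52.5 mm, 49.5 mm above the table; the free edge (red stripe) points to base -x and up. In rad: 0 = raised 37 degrees, 0.65 = fully down, level, top 51 mm above the table. Stays where left; about 1 N at base x = -82 mm folds it.
- tag_n (a joint): One of three yellow tags, 50 mm wide, 55 long, 3 thick, each on the bracket of one mount; any may be in any place, numbers and letters are unrelated. Hinge along base y at base x = -52.5 mm, 49.5 mm above the table; the free edge (red stripe) points to base -x and up. In rad: 0 = raised 37 degrees, 0.65 = fully down, level, top 51 mm above the table. Stays where left; about 1 N at base x = -82 mm folds it.
- bumper_mid (a point): Spare black rubber bumper, 28 mm across, 18 mm high, loose on the base between the left and middle mounts; its centre. To be left alone.
- collar_mid (a point): Brass collar, 28 mm across, 12 mm high, loose on the base between the middle and right mounts; its centre. To be left alone.
- bottle_mid (a point): White solvent bottle with red cap, 60 mm across, 150 mm high, standing on the table to the left of the base; its centre. To be left alone.
- jar_mid (a point): Amber glass sample jar, 56 mm across, 70 mm high, standing on the table to the right of the base; its centre. To be left alone.
- foot_mid (a point): Levelling foot standing on the table to the right, behind the jar: black rubber disc 50 mm across with a 10 mm steel stud, 63 mm high; its centre. To be left alone.
- wrench_mid (a point): Steel wrench, 160 mm long, lying on the table between robot and base; its middle. To be left alone.
- driver_mid (a point): Screwdriver, 190 mm long, lying on the table behind the base; its middle. To be left alone.
Not all that is in view belongs to the job. Leave any green or pink look-alike of the part that bears pad_1 alone.

How it is judged:
By the outcome, as a careful person would: the job done as asked, in the order asked, and still so for the second after the job is handed in, with the robot touching nothing.
It also fails if it takes over 51 s, if anything falls off the work surface, if the arm or the gripper's body presses on something with over 40 N, if the wrist force passes 120 N, or if a joint passes its speed limit or range.

## Working session

There is one attempt and no reset: what is moved stays moved. The work goes in short steps, Python scripts to look and compute and a tool call to move; the robot and the scene stay as the last step left them, time stands still between calls to the robot, and variables do not carry over. Pictures are saved under pics/ and viewed, and the job is handed in when it is done.

Besides the shell and the picture viewer there is one more tool, called after "Request:" in YAML: its name, and indented under it one key for each argument. send_rows: Moves the arm, as the interface text tells. Its arguments: {"type":"object","properties":{"targets":{"type":"array","items":{"type":"array"}},"newtons":{"type":"number"}},"required":["targets"]}

```bash
ls; mkdir -p pics; cat > h.py <<'E'
import numpy as np, cv2
from scipy.spatial.transform import Rotation as R
from plant import robot, optics, ticket
def Rm(o):
    o=np.array(o,float)
    return o if o.shape==(3,3) else (R.from_rotvec(o).as_matrix() if o.size==3 else R.from_quat(o).as_matrix())
def ray(c,px):
    d=cv2.undistortPoints(np.array([[px]],float),np.array(c["K"]),np.array([c["k1"],0,0,0.]))[0,0]
    return np.array(c["position"]),Rm(c["orientation"])@np.array([d[0],-d[1],-1])
def atz(c,px,z):
    p,d=ray(c,px); return p+d*(z-p[2])/d[2]
def proj(c,P):
    P=np.atleast_2d(P); q=(P-np.array(c["position"]))@Rm(c["orientation"]); q=q*[1,-1,-1]
    return cv2.projectPoints(q,np.zeros(3),np.zeros(3),np.array(c["K"]),np.array([c["k1"],0,0,0.]))[0][:,0]
E
python3 - <<'E'
from h import *
print(robot.read_state())
for n in ("top","side"):
    c=optics.read_camera(n); cv2.imwrite(f"pics/{n}0.png",c["color"][:,:,::-1])
    print(n,c["K"],c["k1"],c["position"],c["orientation"])
    for o in ("pad_1","tag_k","base","bumper_mid","collar_mid","bottle_mid","jar_mid"):
        for d in optics.cut_out(n,o): print(o,round(d["confidence"],2),np.round(d["point"],1),d["region"].sum())
E
```

```text
pics
{'t': 0.0, 'q': array([-1.38441514e+00,  1.31163977e-01,  1.48930397e+00, -3.85975685e-05,
        1.52298870e+00, -8.53971645e-02]), 'dq': array([-1.47416353e-03, -9.32509070e-04, -1.83618122e-03,  3.91328329e-04,
        8.63694853e-05, -6.18366865e-05]), 'joint_torque': array([ 2.54626693e-04, -5.59837246e+01, -4.91758955e+01,  7.67670712e-02,
        3.51857662e-02, -1.39474241e-04]), 'tool_pos': array([ 0.16096794, -0.57740115,  0.21757221]), 'orientation': array([-3.11078820e+00, -4.25346773e-01,  2.08132346e-04]), 'force': array([ 1.15297795, -0.58416503,  0.11310787]), 'wrist_torque': array([ 0.01750724, -0.00205959, -0.03792372]), 'opening': 0.0929798111412215}
top [[520.10355152   0.         313.55564874]
 [  0.         520.10355152 197.16632639]
 [  0.           0.           1.        ]] -0.17323446108446602 [0.30832709 0.03784    1.24597808] [ 0.17231656 -0.171905   -1.61446372]
pad_1 0.95 [318.7 176.5] 443
pad_1 0.91 [183.2 164.6] 442
pad_1 0.89 [419.6 163.1] 439
pad_1 0.85 [251.8 256.5] 445
pad_1 0.71 [440.3 277.2] 498
pad_1 0.7 [368.3 167.8] 448
tag_k 0.91 [453.7 
[... 439 characters left out ...]
       ]] -0.03678782322631935 [ 0.47948878 -0.65425969  0.75449464] [ 0.79704337 -0.02635318 -0.12239823]
pad_1 0.92 [372.1 249.7] 626
pad_1 0.9 [387.1 297.7] 787
pad_1 0.81 [237.2 332.5] 787
pad_1 0.79 [264.  169.4] 380
pad_1 0.75 [348.  124.3] 264
pad_1 0.72 [352.1 205.5] 445
tag_k 0.86 [276.  151.1] 348
tag_k 0.75 [347.1 305.1] 561
tag_k 0.74 [321.  213.9] 346
tag_k 0.71 [332.2 254.7] 472
tag_k 0.69 [198.9 353.5] 745
tag_k 0.69 [277.1 282.6] 542
tag_k 0.49 [357.9 141.3] 9
tag_k 0.46 [369.  250.1] 579
base 0.96 [363.2 298.2] 5768
base 0.58 [279.8 281.2] 621
bumper_mid 0.61 [348.6 245. ] 126
collar_mid 0.42 [361.4 294.7] 138
bottle_mid 0.56 [335.7 172.4] 1141
jar_mid 0.75 [369.3 384.4] 967
```

View pics/top0.png

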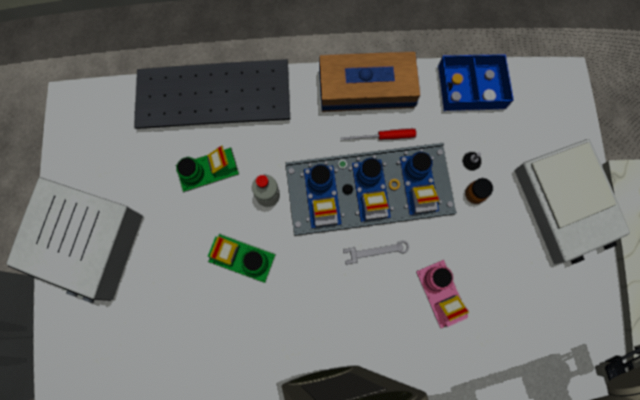

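View pics/side0.png

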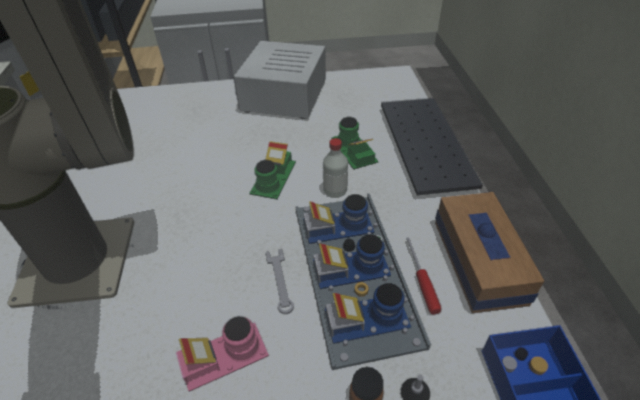

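The three blue mounts stand in the grey base, at about (320,176), (370,168) and (420,161) in the top view. Two green look-alikes and one pink one lie elsewhere, and the bottle is at (264,190). Next I'll measure the pads and tags accurately.

```bash
cat > m.py <<'E'
from h import *
def pads(n):
    c=optics.read_camera(n); im=c["color"].astype(int); out=[]
    for d in optics.cut_out(n,"pad_1"):
        m=d["region"]; col=im[m]; 
        blue=(col[:,2]>col[:,0]+25)&(col[:,2]>col[:,1]+15)
        if blue.mean()<.15: continue
        k=cv2.dilate(m.astype(np.uint8),np.ones((5,5)))>0
        dark=(k&(im.max(2)<55)).astype(np.uint8)
        nn,l,s,ce=cv2.connectedComponentsWithStats(dark)
        i=1+np.argmax(s[1:,4]); out.append((ce[i],s[i],atz(c,ce[i],.086)))
    return c,out
E
python3 - <<'E'
from m import *
for n in("top","side"):
    c,o=pads(n)
    for e in o: print(n,np.round(e[0],1),e[1],np.round(e[2],4))
    for d in optics.cut_out(n,"tag_k"): print("tag",np.round(d["point"]),np.round(atz(c,d["point"],.066),3))
    d=optics.cut_out(n,"base")[0]
    if n=="top":
        r=cv2.minAreaRect(np.argwhere(cv2.morphologyEx(d["region"].astype(np.uint8),cv2.MORPH_CLOSE,np.ones((25,25))))[:,::-1].astype(np.float32))
        P=[atz(c,p,.012) for p in cv2.boxPoints(r)]; print(np.round(P,3))
    im=c["color"]
    x0,y0,w,h=(270,130,200,120) if n=="top" else (280,180,160,190)
    f=4 if n=="top" else 3
    cv2.imwrite(f"pics/{n}z.png",cv2.resize(im[y0:y0+h,x0:x0+w,::-1],None,fx=f,fy=f,interpolation=cv2.INTER_CUBIC))
E
```

```text
top [371.2 167.6] [362 158  20  20 310] [ 0.628  -0.1053  0.086 ]
top [421.3 161.3] [412 152  20  20 300] [ 0.6376 -0.2241  0.086 ]
top [320. 174.] [311 165  19  19 299] [0.6187 0.0141 0.086 ]
tag [326. 207.] [0.544 0.004 0.066]
tag [223. 252.] [0.451 0.244 0.066]
tag [215. 160.] [0.672 0.261 0.066]
tag [428. 193.] [ 0.566 -0.237  0.066]
tag [454. 306.] [ 0.302 -0.272  0.066]
tag [373. 202.] [ 0.55  -0.107  0.066]
[[ 0.673  0.101  0.012]
 [ 0.708 -0.309  0.012]
 [ 0.519 -0.313  0.012]
 [ 0.489  0.085  0.012]]
side [388.8 294.3] [377 284  25  22 435] [ 0.6355 -0.2292  0.086 ]
side [354.9 202.4] [345 195  20  15 228] [0.616  0.0079 0.086 ]
side [370.3 243.7] [360 235  22  18 321] [ 0.6259 -0.11    0.086 ]
tag [330. 256.] [ 0.547 -0.113  0.066]
tag [321. 214.] [0.542 0.003 0.066]
tag [348. 308.] [ 0.562 -0.235  0.066]
tag [275. 148.] [0.453 0.251 0.066]
tag [196. 352.] [ 0.296 -0.285  0.066]
tag [357. 142.] [0.663 0.245 0.066]
```

View pics/topz.png

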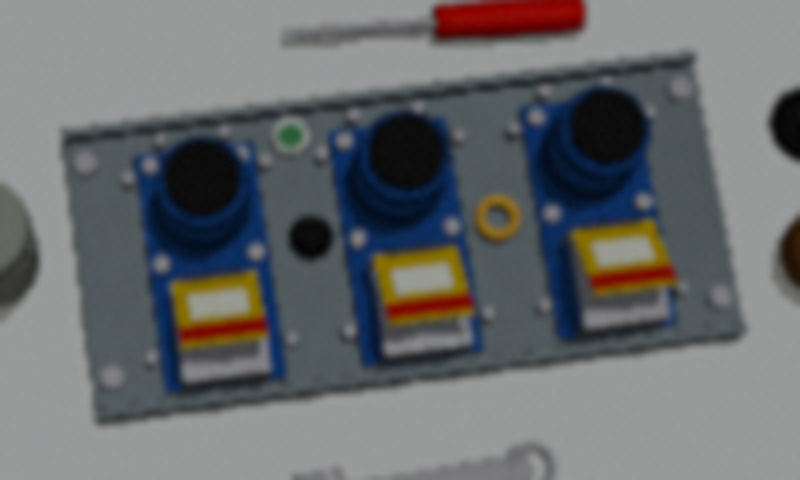

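Request:
send_rows:
  targets:
    - [-1,[0,0,0],0.1]
    - [-1,[0,0,0],0.09]
    - [-1,[30,-34,0],0]
    - [-1,[30,-34,0],0]
    - [-1,[30,-34,0],0]
    - [-1,[30,-34,0],0]
    - [-1,[30,-34,0],0]
    - [-1,[30,-34,0],0]
    - [-1,[30,-34,0],0]
    - [-1,[30,-34,0],0]
    - [-1,[30,-34,0],0]
    - [-1,[30,-34,0],0]
  newtons: 20

```text
t: 2.4
tool_pos: [0.4332, -0.213, 0.219]
orientation: [3.138, 0.128, 0.001]
force: [1.0, -1.1, -0.9]
opening: 0.0026
```

Request:
send_rows:
  targets:
    - [-1,[30,-34,5],0]
    - [-1,[30,-34,5],0]
    - [-1,[30,-34,5],0]
    - [-1,[30,-34,5],0]
    - [-1,[30,-34,5],0]
    - [-1,[0,0,0],0]
    - [-1,[0,0,0],0]
    - [-1,[0,0,0],0]

```text
t: 3.2
tool_pos: [0.5676, -0.0336, 0.1938]
orientation: [3.139, 0.128, -0.0]
force: [-0.3, 0.2, -0.2]
opening: 0.0004
```

```bash
cat > st.py <<'E'
from h import *
s=robot.read_state(); T=Rm(s["orientation"]); p=s["tool_pos"]
print("t",round(s["t"],2),"p",np.round(p,4),"f",np.round(s["force"],2),"op",round(s["opening"],4)); print(np.round(T,3))
L={"L":(.617,.011),"M":(.627,-.108),"R":(.637,-.227)}
bx=np.array([.9966,.083])
for k,v in L.items():
    v=np.array(v)
    for nm,q,z in (("pad",v,.086),("tag",v-.082*bx,.051)):
        print(k,nm,np.round(1000*T.T@(np.r_[q,z]-p),1))
E
python3 st.py
```

```text
t 3.2 p [ 0.5676 -0.0336  0.1938] f [-0.25  0.21 -0.23] op 0.0004
[[ 0.997  0.081 -0.   ]
 [ 0.081 -0.997 -0.   ]
 [-0.     0.    -1.   ]]
L pad [ 52.9 -40.5 107.7]
L tag [-29.1 -40.4 142.7]
M pad [ 53.2  78.9 107.8]
M tag [-28.8  79.1 142.8]
R pad [ 53.4 198.4 107.8]
R tag [-28.6 198.5 142.8]
```

Request:
send_rows:
  targets:
    - [-1,[26,-20,0],0]
    - [-1,[27,-20,0],0]
    - [-1,[0,0,30],0]
    - [-1,[0,0,30],0]
    - [-1,[0,0,26],0]
    - [-1,[0,0,0],0]
    - [-1,[0,0,0],0]

```text
t: 3.9
tool_pos: [0.6171, 0.0101, 0.1083]
orientation: [3.139, 0.126, -0.001]
force: [-0.1, 0.3, -0.1]
opening: 0.0008
```

```bash
python3 st.py | head -5; python3 - <<'E'
from h import *
s=robot.read_state();print(s["tool_pos"])
for n in("top","side"):
    c=optics.read_camera(n); im=c["color"][:,:,::-1].copy()
    x0,y0,w,h=(250,110,200,150) if n=="top" else (260,120,200,150)
    P=proj(c,[s["tool_pos"]])[0]; print(n,P)
    cv2.imwrite(f"pics/{n}1.png",cv2.resize(im[y0:y0+h,x0:x0+w],None,fx=4,fy=4,interpolation=cv2.INTER_CUBIC))
E
```

```text
t 3.9 p [0.6171 0.0101 0.1083] f [-0.13  0.27 -0.08] op 0.0008
[[ 0.997  0.08  -0.   ]
 [ 0.08  -0.997 -0.   ]
 [-0.     0.    -1.   ]]
L pad [-0.1 -0.9 22.3]
[0.61714755 0.01008719 0.10828611]
top [321.84744288 172.04256254]
side [355.57929073 194.1171289 ]
```

View pics/side1.png

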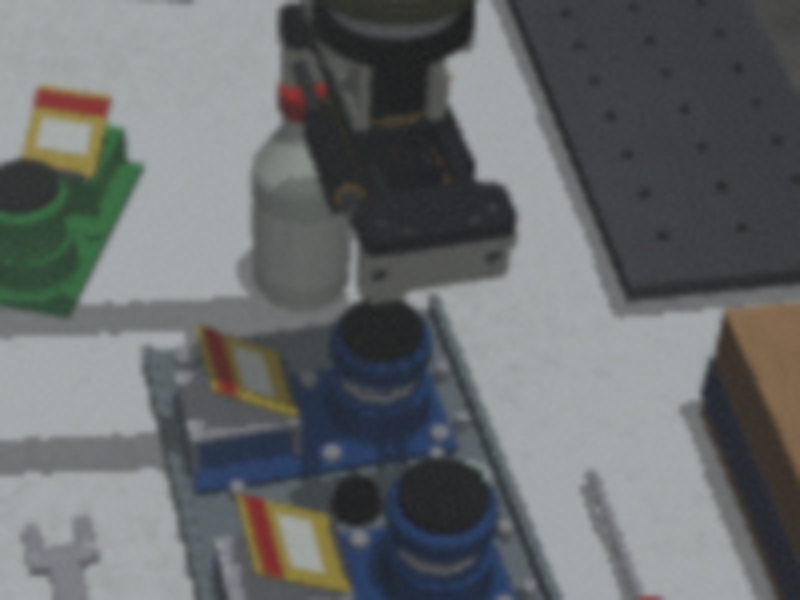

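View pics/top1.png

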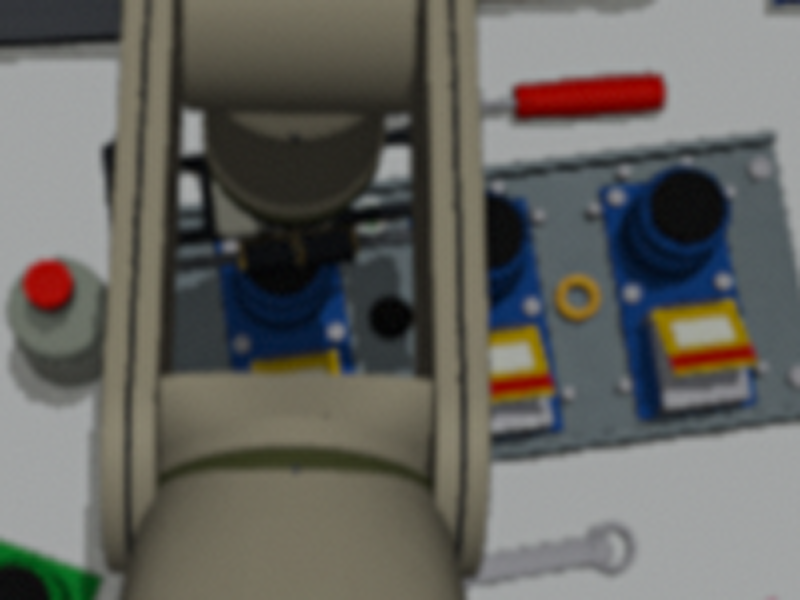

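```bash
python3 - <<'E'
from h import *
c=optics.read_camera("side"); 
for d in optics.cut_out("side","bottle_mid")[:1]: print(d["point"],atz(c,d["point"],.075))
E
```

```text
[331.8, 175.5] [0.58035492 0.11423619 0.075     ]
```

The fingertips are centred over the left pad in both views, and the gripper body clears the bottle. I'll press about 5 mm.

Request:
send_rows:
  targets:
    - [-1,[0,-1,18],0]
    - [-1,[0,0,3],0]
    - [-1,[0,0,3],0]
    - [-1,[0,0,3],0]
    - [-1,[0,0,0],0]
    - [-1,[0,0,0],0]
    - [-1,[0,0,0],0]
    - [-1,[0,0,0],0]

```text
t: 4.9
tool_pos: [0.6175, 0.0123, 0.0823]
orientation: [3.139, 0.129, 0.0]
force: [-6.8, -0.5, 9.5]
opening: 0.0008
```

```bash
python3 st.py | head -1
```

```text
t 4.9 p [0.6175 0.0123 0.0823] f [-6.75 -0.5   9.55] op 0.0008
```

Request:
send_rows:
  targets:
    - [-1,[0,0,-3],0]
    - [-1,[0,0,-6],0]
    - [-1,[0,0,-15],0]
    - [-1,[0,0,0],0]
    - [-1,[0,0,0],0]

```text
t: 5.4
tool_pos: [0.6183, 0.0122, 0.1059]
orientation: [3.139, 0.128, 0.004]
force: [-1.0, -0.9, 0.6]
opening: 0.0009
```

```bash
python3 st.py; python3 - <<'E'
from m import *
c,o=pads("side")
for e in o: print(np.round(e[0],1),e[1],np.round(e[2],4))
E
```

```text
t 5.4 p [0.6183 0.0122 0.1059] f [-1.03 -0.94  0.56] op 0.0009
[[ 0.997  0.082  0.002]
 [ 0.082 -0.997 -0.   ]
 [ 0.002  0.    -1.   ]]
L pad [-1.4  1.1 19.9]
L tag [-83.5   1.2  54.7]
M pad [ -1.2 120.5  19.9]
M tag [-83.3 120.6  54.7]
R pad [ -0.9 239.9  20. ]
R tag [-83.  240.   54.8]
[388.8 294.2] [377 284  25  22 431] [ 0.6355 -0.229   0.086 ]
[354.8 202.7] [345 196  21  15 242] [0.6156 0.0069 0.086 ]
[370.2 243.7] [360 235  22  18 321] [ 0.6258 -0.11    0.086 ]
```

The left mount seems sound: about 9.5 N at 3.7 mm of give. It hasn't shifted. Next is the middle one.

Request:
send_rows:
  targets:
    - [-1,[0,40,-10],0]
    - [-1,[-1,40,0],0]
    - [-1,[0,40,0],0]
    - [-1,[0,0,10],0]
    - [-1,[0,0,0],0]
    - [-1,[0,0,0],0]
    - [-1,[0,0,0],0]

```text
t: 6.2
tool_pos: [0.6261, -0.106, 0.1045]
orientation: [-3.138, -0.131, 0.001]
force: [0.3, -0.5, -0.9]
opening: 0.0005
```

```bash
python3 st.py | sed -n '1p;7p'
```

```text
t 6.2 p [ 0.6261 -0.106   0.1045] f [ 0.29 -0.49 -0.9 ] op 0.0005
M pad [ 0.7  2.  18.5]
```

Request:
send_rows:
  targets:
    - [-1,[0.5,2,14],0]
    - [-1,[0,0,2],0]
    - [-1,[0,0,2],0]
    - [-1,[0,0,2],0]
    - [-1,[0,0,2],0]
    - [-1,[0,0,0],0]
    - [-1,[0,0,0],0]
    - [-1,[0,0,0],0]
    - [-1,[0,0,0],0]

```text
t: 7.1
tool_pos: [0.627, -0.1093, 0.0829]
orientation: [-3.139, -0.129, -0.001]
force: [-1.0, 0.9, 2.6]
opening: 0.0006
```

```bash
python3 st.py | sed -n '1p;7p'
```

```text
t 7.1 p [ 0.627  -0.1093  0.0829] f [-1.    0.93  2.55] op 0.0006
M pad [ 0.1 -1.3 -3.1]
```

Request:
send_rows:
  targets:
    - [-1,[0,0,0],0]
    - [-1,[0,0,0],0]

```text
t: 7.3
tool_pos: [0.6271, -0.1093, 0.0828]
orientation: [-3.139, -0.128, -0.001]
force: [-0.5, 1.1, 2.1]
opening: 0.0006
```

Request:
send_rows:
  targets:
    - [-1,[0,0,2],0]
    - [-1,[0,0,2],0]
    - [-1,[0,0,0],0]
    - [-1,[0,0,0],0]
    - [-1,[0,0,0],0]

```text
t: 7.8
tool_pos: [0.6271, -0.1094, 0.0789]
orientation: [3.139, 0.128, 0.001]
force: [-0.2, 1.7, 5.3]
opening: 0.0008
```

Request:
send_rows:
  targets:
    - [-1,[0,0,-4],0]
    - [-1,[0,0,-8],0]
    - [-1,[0,0,-20],0]
    - [-1,[0,40,0],0]
    - [-1,[0,40,0],0]
    - [-1,[0,39,0],0]
    - [-1,[0,0,10],0]
    - [-1,[0,0,0],0]
    - [-1,[0,0,0],0]
    - [-1,[0,0,0],0]

```text
t: 8.8
tool_pos: [0.6366, -0.2266, 0.1007]
orientation: [-3.139, -0.131, 0.001]
force: [-0.0, 0.6, -0.4]
opening: 0.0002
```

```bash
python3 st.py | sed -n '1p;9p'
```

```text
t 8.8 p [ 0.6366 -0.2266  0.1007] f [-0.02  0.62 -0.43] op 0.0002
R pad [ 0.4  0.4 14.7]
```

Request:
send_rows:
  targets:
    - [-1,[0,0,11],0]
    - [-1,[0,0,2],0]
    - [-1,[0,0,2],0]
    - [-1,[0,0,2],0]
    - [-1,[0,0,2],0]
    - [-1,[0,0,0],0]
    - [-1,[0,0,0],0]
    - [-1,[0,0,0],0]
    - [-1,[0,0,0],0]

```text
t: 9.7
tool_pos: [0.6366, -0.2273, 0.0827]
orientation: [-3.138, -0.129, 0.0]
force: [-4.5, 3.5, 8.4]
opening: 0.0006
```

Request:
send_rows:
  targets:
    - [-1,[0,0,0],0]
    - [-1,[0,0,0],0]

```text
t: 9.9
tool_pos: [0.6365, -0.2273, 0.0826]
orientation: [-3.138, -0.129, 0.0]
force: [-5.1, 4.0, 8.7]
opening: 0.0004
```

The right mount is sound at 8.6 N for 3.4 mm. The middle one is soft at 5.3 N for 7.1 mm. I'll lift off and go over the middle tag.

Request:
send_rows:
  targets:
    - [-1,[0,0,-4],0]
    - [-1,[0,0,-8],0]
    - [-1,[0,0,-30],0]
    - [-1,[0,-40,0],0]
    - [-1,[-20,-40,0],0]
    - [-1,[-30,-40,0],0]
    - [-1,[-32,0,0],0]
    - [-1,[0,0,0],0]
    - [-1,[0,0,0],0]
    - [-1,[0,0,0],0]

```text
t: 10.9
tool_pos: [0.5463, -0.1157, 0.1245]
orientation: [3.138, 0.128, 0.003]
force: [1.4, -0.9, -0.5]
opening: 0.0005
```

```bash
python3 st.py | sed -n '1p;8p'; python3 - <<'E'
from m import *
c,o=pads("side")
for e in o: print(np.round(e[0],1),e[1],np.round(e[2],4))
cv2.imwrite("pics/side2.png",cv2.resize(c["color"][150:350,260:460,::-1],None,fx=3,fy=3))
print((proj(c,[robot.read_state()["tool_pos"]])[0]-[260,150])*3)
E
```

```text
t 10.9 p [ 0.5463 -0.1157  0.1245] f [ 1.35 -0.91 -0.54] op 0.0005
M tag [-1.1 -1.  73.5]
[388.8 294.3] [377 284  25  22 423] [ 0.6355 -0.2291  0.086 ]
[356.  203.6] [349 195  16  23 217] [0.6177 0.0037 0.086 ]
[370.3 243.7] [360 235  22  18 315] [ 0.6259 -0.1101  0.086 ]
[210.70503378 262.30591128]
```

View pics/side2.png

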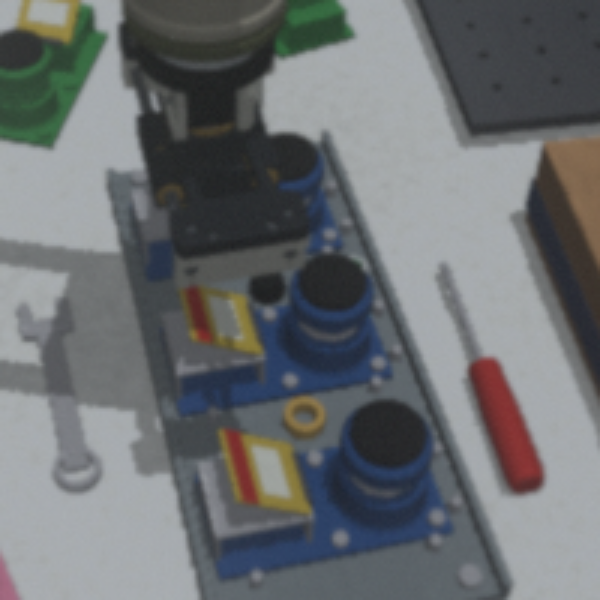

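The tips are above the middle tag, and both visible pads are back up in place. Now I'll push the tag down.

Request:
send_rows:
  targets:
    - [-1,[0,0,35],0]
    - [-1,[0,0,8],0]
    - [-1,[0,0,8],0]
    - [-1,[0,0,8],0]
    - [-1,[0,0,6],0]
    - [-1,[0,0,4],0]
    - [-1,[0,0,2],0]
    - [-1,[0,0,0],0]
    - [-1,[0,0,0],0]

```text
t: 11.9
tool_pos: [0.5453, -0.1151, 0.053]
orientation: [3.139, 0.128, 0.001]
force: [0.3, 0.0, -0.8]
opening: 0.0003
```

```bash
python3 st.py | sed -n '1p;8p'
```

```text
t 11.9 p [ 0.5453 -0.1151  0.053 ] f [ 0.28  0.   -0.84] op 0.0003
M tag [-0.  -0.3  2. ]
```

Request:
send_rows:
  targets:
    - [-1,[0,0,1],0]
    - [-1,[0,0,1],0]
    - [-1,[0,0,1],0]
    - [-1,[0,0,0],0]
    - [-1,[0,0,0],0]

```text
t: 12.4
tool_pos: [0.5455, -0.1152, 0.051]
orientation: [3.139, 0.129, 0.001]
force: [-5.0, 1.3, 11.3]
opening: 0.0002
```

The tag is firmly on its stop, 11 N at z = 51 mm. Retract straight up and check.

Request:
send_rows:
  targets:
    - [-1,[0,0,-3],0]
    - [-1,[0,0,-10],0]
    - [-1,[0,0,-40],0]
    - [-1,[0,0,-50],0]
    - [-1,[-40,0,-20],0]
    - [-1,[-45,0,0],0]
    - [-1,[-45,0,0],0]
    - [-1,[0,0,0],0]
    - [-1,[0,0,0],0]
    - [-1,[0,0,0],0]

```text
t: 13.4
tool_pos: [0.4166, -0.1259, 0.1736]
orientation: [3.138, 0.128, 0.003]
force: [0.7, -0.3, -1.0]
opening: 0.0006
```

```bash
python3 st.py | sed -n '1p'; python3 - <<'E'
from m import *
for n in("top","side"):
    c,o=pads(n)
    for e in o: print(n,np.round(e[0],1),e[1],np.round(e[2],4))
    x0,y0,w,h=(250,110,266,150) if n=="top" else (260,150,200,200)
    cv2.imwrite(f"pics/{n}3.png",cv2.resize(c["color"][y0:y0+h,x0:x0+w,::-1],None,fx=3,fy=3,interpolation=cv2.INTER_CUBIC))
E
```

```text
t 13.4 p [ 0.4166 -0.1259  0.1736] f [ 0.73 -0.28 -0.95] op 0.0006
top [421.4 161.3] [412 152  20  20 291] [ 0.6375 -0.2243  0.086 ]
top [320. 174.] [311 165  19  19 296] [0.6188 0.014  0.086 ]
top [371.1 167.7] [362 158  20  20 294] [ 0.6279 -0.1051  0.086 ]
side [355.  202.3] [346 196  19  14 214] [0.6162 0.008  0.086 ]
side [388.8 294.2] [377 284  25  22 423] [ 0.6354 -0.2291  0.086 ]
side [370.2 243.8] [360 235  22  18 307] [ 0.6257 -0.1101  0.086 ]
```

View pics/side3.png

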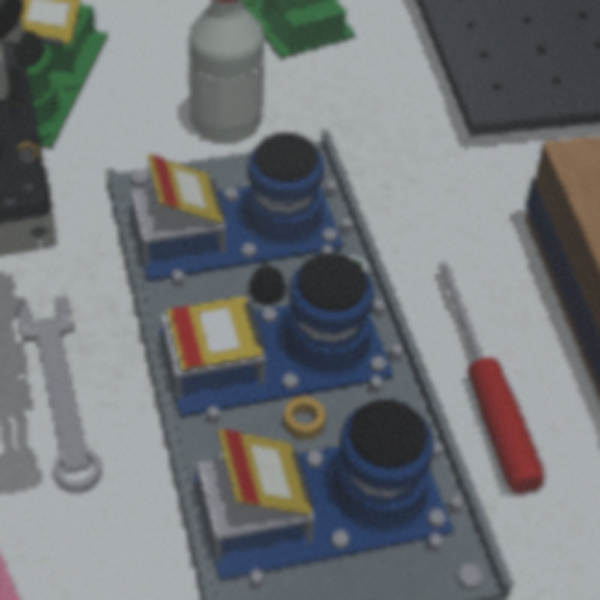

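View pics/top3.png

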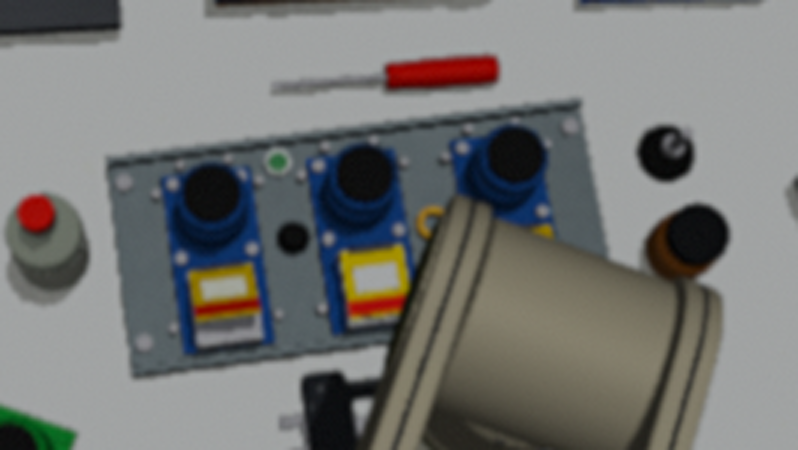

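The middle tag is level on its bracket, and the left and right tags are raised. All the pads are up within about 0.3 mm of where they started, and nothing else has moved. I'll hand in.

```bash
python3 -c "
from h import *
print(ticket.close_job())"
```

```text
the job is handed in; nothing more can be done
None
```

The middle mount is the soft one, and its yellow tag is now fully down on its bracket. The job is handed in after about 13.5 s of the 51 s allowed.

I pressed the three mounts from the robot's left to its right with the closed fingertips:

| Mount | Force | Give | Result |
|---|---|---|---|
| Left | about 9.5 N | 3.7 mm | sound |
| Middle | about 5.3 N | 7.1 mm | soft |
| Right | about 8.6 N | 3.4 mm | sound |

- **Tag:** I pushed the middle tag down until it stopped firmly, at 51 mm above the table with about 11 N.
- **Last pictures:** The middle tag lies level and the other two tags are raised. All three pads are back up and within about 0.3 mm of their first measured positions. The loose things that show look undisturbed, and the arm is clear of everything. In the last top view the arm partly hid the collar, the wrench and the right tag, but the side view shows all three.
- **Readings that disagreed:** There was a sideways force of about 5 to 7 N while pressing the left and right pads and the tag, but no mount shifted. The two cameras disagreed by about 5 mm on pad positions, so I aimed roughly between them. The fingertips landed well within each pad.

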